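# Snap the beeper unit into the ticket validator

### The job

Fit the green beeper unit from the drawer into the bay of the ticket validator: set it upright in the mouth of the bay so that it rests level on the two spring catches, let go, then press it straight down with the red-handled pusher, not with the fingers, until it snaps fully home. Then stand the pusher upright back on its cork pad and let go. Leave the other parts on the desk and in the drawer where they are.

Things in the scene. Friction and masses are not known exactly. Their poses are not given: they have to be found in the camera images.
- beeper_center (a point): Centre of the green beeper unit, 21 mm above its underside and 21 below its flat top; axes as beeper. Grasp it across y, 46 wide, by the upper part. It starts upright in the shallow wooden drawer, whose walls are 22 high and at least 75 from this point in the drawer's y and 65 in x; the drawer floor is 7 thick.
- bay (a point): Centre of the FLOOR of the bay in the validator, 34 mm above the desk, z up. The bay is a recess open upwards, 77 (x) by 50 (y), 22 deep, with a bevelled mouth. The beeper let down into it comes to rest on two catches with its underside about 13 above this floor (9 deep in the mouth). Fully home, its underside is on this floor and its top 20 above the validator's top.
- pusher_grip (a point): Centre of the pusher's red handle block, 82 mm above the underside of its foot. The block is 70 (x) by 24 (y) and 36 high (64 to 100 above the underside); axes as pusher. Grasp it across y, 24 wide.
- pad: Fixed cork pad, 130 by 130, 4 thick, where the pusher stands at the start and must stand again. Origin: centre of its underside, on the desk.
- pusher: Pusher, an upright hand tool 100 mm high; origin: centre of its foot's underside, z up along its axis. Red handle on top, steel stem of 18 diameter, round foot of 44 diameter, 22 high, with a flat black rubber face underneath for pressing. About 0.35 kg. Starts standing on the cork pad.
- beeper: Green plastic beeper unit, origin: centre of its underside, z up. 42 mm high; its foot is a flange 74 (x) by 46 (y), 5 high; the body above is 62 (x) by 46 (y), so each x end has a shoulder 6 wide, 5 above the underside. Flat top with a round black grille. About 0.12 kg. It fits the bay either way round (half a turn), long side along the bay's x.
- mallet: Bystander: rubber mallet lying on the desk, wooden handle 190 long, black head 85 long. Not needed.
- bracket: Bystander: L-shaped blue-painted steel bracket 100 by 45 by 65 high. Not needed.
- cam_follower: Bystander: brass cam follower, a turned part 64 high, 40 diameter, standing. Not needed.
- resistor: Bystander: white ceramic resistor block 75 by 26 by 24 high, lying in the drawer 100 or more from the beeper's centre in the drawer's x. Not needed.
- driver: Bystander: screwdriver lying on the desk. Not needed.
- validator: Fixed ticket validator lying on its back: grey box with yellow top, 220 (x) by 150 (y) by 56 mm high, dark glass screen on its +x half. Origin: centre of its underside. The bay's centre lies 40 from it towards -x; axes parallel to the bay's.
- catch_a (a joint): White sprung catch in the +x end wall of the bay, with a steep ramp on top. Value: how far it is pushed back into the wall, m; 0 = fully out (sticks out 5.5 mm), at most 0.008. Pressing the beeper over both takes about 5 N rising to 12 (up to 16); then it slides easily from 6.5 to 2 mm above the floor, where they snap in over the shoulders and draw it home.
- catch_b (a joint): White sprung catch in the -x end wall of the bay, with a steep ramp on top. Value: how far it is pushed back into the wall, m; 0 = fully out (sticks out 5.5 mm), at most 0.008. About 0.004 while the flange passes; under 0.001 again with the beeper home.
Things that resemble listed ones, but are neither listed nor needed, are in the scene too. There is more than one size of the pusher; the job needs the largest.

How it is judged:
By the outcome, as a careful person would: the job done as asked, in the order asked, and still so for the second after the job is handed in, with the robot touching nothing.
It also fails if it takes over 62 s, if anything falls off the work surface, if the arm or the gripper's body presses on something with over 40 N, if the wrist force passes 120 N, or if a joint passes its speed limit or range.

### The arm

A 6-joint arm with a two-finger parallel gripper is mounted at the origin on the work surface. World frame = base frame: x ahead of the robot, y to its left, z up, the work surface at z = 0. Lengths are in m, angles in rad, forces in N, time in s.
With the tool pointing down it reaches from about 0.275 to 0.85 m from the base axis. Payload 5.2 kg.
Tool frame: the origin (TCP) lies at the very end of the fingers, on their centre line; the grasp point (between the pads) lies 19 mm behind it; z points along the fingers, y is the line along which they close (so a half turn about z gives the same grasp; the last joint's range is limited). The gripper opens to 85 mm and grips with 20 to 120 N. Pads are 22 mm wide; open, the fingers measure 114 mm over their backs; the gripper's body (76 mm by 85 mm) begins 54 mm behind the grasp point. The pads swing forward as they close: fully open they stand 13 mm farther back than shut.
Start: joints at [-1.396, 0.259, 1.535, -0, 1.348, -0.203], TCP at [0.203, -0.511, 0.231] pointing down, gripper open.
Joint ranges: [-3.14, 3.14], [-0.91, 2.08], [0.19, 2.58], [-1.22, 4.36], [0.22, 2.71], [-3.12, 3.12]. Speed limits (rad/s): [2.57, 2.57, 3.14, 3.14, 3.14, 3.14].

### API

Orientations are given as a 3x3 rotation matrix whose columns are the frame's x, y, z axes.
In Python, from cell import ctrl gives the robot as it stands.
- The arm moves only by the tool drive_tool, never from a script. Its argument "increments" is a list of rows, each an object of numbers: "jaw": the closure, from 0 (fully open) to 1 (shut); "x", "y", "z": the shift along the tool's x, y, z in mm; "ax", "ay", "az": the turn, a rotation vector about the tool's x, y, z in degrees. In form: [{"jaw": .., "x": .., "y": .., "z": .., "ax": .., "ay": .., "az": ..}, ...]. A call has 1 to 12 rows; each row is the pose to reach, as a shift and turn from the pose commanded when the call began, along the tool's axes at that moment; what a row does not reach only later rows make up. A row lasts 1/12 s, in which the tool goes at most 41.7 mm and 7.16 degrees, less where a joint would pass 70% of its speed; a pose out of reach is approached as far as the arm can. A call with a gripper value outside its range is refused whole. The fingers move at their own pace and stop on an object; "grip_force" is the grip in N (left out, the last holds). Time passes only in rows, so rows that repeat a pose let the fingers close. It gives the time, the measured TCP pose, the force, the opening and the grip force at its end, in the units of the state.
- ctrl.read_state(): the state, without advancing time (a new reading comes with each control period).
- ctrl.grab_frame(name): name is "side" or "top"; returns a dict with "pixels" (400x640x3 uint8, red, green, blue), "mtx" (3x3 intrinsics, pixels), "origin" and "rotation" of the camera in the world. Camera axes: x right, y down, z forward; pixel columns grow to the right and rows downward; lengths in m; the calibration is good to about 2 mm. A picture is of the moment at which its call begins. There is no depth.
- ctrl.close_job(): hands the job in; it is judged then, once.
Trained networks look in a picture, given as the dict that the camera call returned (one of the last four; its "shot" number tells which), for a name from the list of things; names that differ only in an ending like _2 or _b are one class to them, and where a whole thing is asked for, a point or a joint stands for the part that bears it (a point fixed in the world has none). Each returns a list of dicts, best first, with "conf" (0 to 1); they miss things now and then, are a little off and sometimes report something else, mostly with a low value. They report only what shows in the picture. A call takes as long as a camera call. They do not tell look-alikes from the thing itself.
- ctrl.spot_in(picture, label): "box" ([left, top, right, bottom] in pixels, round what is visible of it).
- ctrl.tip_of(picture, label): "at" ([column, row] in pixels: a listed point, or the origin of a listed thing).
The state is a dict: "clock": time; "joint_positions": joint angles; "joint_vel": joint speeds; "effort": joint torques, N m; "ee_pos": TCP position; "eef_rot": TCP orientation; "wrist_force": force on the tool from outside, world axes, zero at the start; "moment": the same for the moment, N m; "gripper_width": finger opening in m; "grasp_force": force on a finger pad.
Only numpy, scipy, OpenCV 4.12 (cv2) and the standard library are available. Lean on these libraries where they do the work, as an engineer would, in place of code of your own. Each camera call takes 0.05 s, during which the arm holds its last target. There are 200 camera calls.

## Working session

There is one attempt and no reset: what is moved stays moved. The work goes in short steps, Python scripts to look and compute and a tool call to move; the robot and the scene stay as the last step left them, time stands still between calls to the robot, and variables do not carry over. Pictures are saved under pics/ and viewed, at most 10 in all, crops included, and the job is handed in when it is done.

Besides the shell and the picture viewer there is one more tool, called after "Emit:" as a command line: name --argument value ..., lists and objects as JSON in quotes. drive_tool: Moves the arm, as the interface text tells. Its arguments: {"type":"object","properties":{"increments":{"type":"array","items":{"type":"object","properties":{"jaw":{"type":"number"},"x":{"type":"number"},"y":{"type":"number"},"z":{"type":"number"},"ax":{"type":"number"},"ay":{"type":"number"},"az":{"type":"number"}}}},"grip_force":{"type":"number"}},"required":["increments"]}

```bash
mkdir -p pics
cat > h.py <<'E'
import numpy as np, cv2
from cell import ctrl
def ray(f,p):
    K=np.array(f["mtx"]);R=np.array(f["rotation"]);d=R@np.linalg.inv(K)@np.array([p[0],p[1],1.]);return np.array(f["origin"]),d
def atz(f,p,z):
    o,d=ray(f,p);return o+d*(z-o[2])/d[2]
def proj(f,P):
    K=np.array(f["mtx"]);R=np.array(f["rotation"]);q=K@(R.T@(np.array(P)-np.array(f["origin"])));return q[:2]/q[2]
def tri(f1,p1,f2,p2):
    o1,d1=ray(f1,p1);o2,d2=ray(f2,p2)
    s=np.linalg.lstsq(np.c_[d1,-d2],o2-o1,rcond=None)[0];a=o1+d1*s[0];b=o2+d2*s[1]
    return (a+b)/2,np.linalg.norm(a-b)
def save(f,n): cv2.imwrite('pics/'+n,f["pixels"][:,:,::-1])
E
python3 - <<'E'
from h import *
np.set_printoptions(precision=3,suppress=True)
fs={}
for n in("top","side"):
    f=ctrl.grab_frame(n);save(f,n+'1.png');fs[n]=f;print(n,f["origin"],f["rotation"],f["mtx"])
for n in fs:
    for l in("beeper_center","bay","pusher_grip","pusher","pad","validator"):
        print(n,l,[(np.round(r["at"],1).tolist(),round(r["conf"],2)) for r in ctrl.tip_of(fs[n],l)[:5]])
import pickle;pickle.dump(fs,open('fs.pkl','wb'))
E
```

```text
top [0.474 0.054 1.01 ] [[ 0.009 -0.989  0.15 ]
 [-1.    -0.007  0.012]
 [-0.011 -0.151 -0.989]] [[403.998   0.    311.64 ]
 [  0.    403.998 201.148]
 [  0.      0.      1.   ]]
side [ 0.432 -0.646  0.707] [[ 0.97  -0.147  0.193]
 [-0.242 -0.648  0.722]
 [ 0.019 -0.747 -0.664]] [[383.235   0.    320.347]
 [  0.    383.235 205.316]
 [  0.      0.      1.   ]]
top beeper_center [([464.1, 262.3], 0.88)]
top bay [([355.9, 254.3], 0.61)]
top pusher_grip [([160.9, 239.6], 0.85), ([212.7, 255.9], 0.62), ([160.7, 281.2], 0.62)]
top pusher [([220.2, 259.0], 0.89), ([163.0, 277.7], 0.78), ([170.4, 243.1], 0.68), ([293.5, 137.4], 0.38)]
top pad [([226.3, 262.0], 0.59)]
top validator [([350.5, 239.0], 0.86)]
side beeper_center [([293.3, 354.8], 0.98), ([340.3, 171.9], 0.4)]
side bay [([277.7, 248.5], 0.77)]
side pusher_grip [([255.0, 149.8], 0.64), ([235.3, 140.1], 0.55)]
side pusher [([256.6, 175.9], 0.89), ([262.4, 152.7], 0.58), ([236.5, 154.4], 0.54)]
side pad [([256.1, 180.0], 0.59)]
side validator [([293.9, 255.2], 0.66), ([344.7, 338.9], 0.58)]
```

View pics/top1.png

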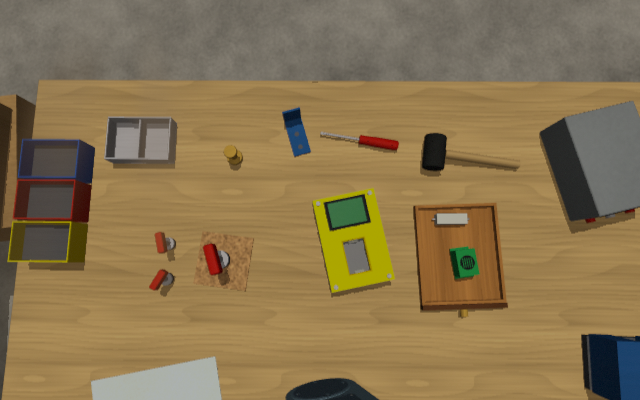

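View pics/side1.png

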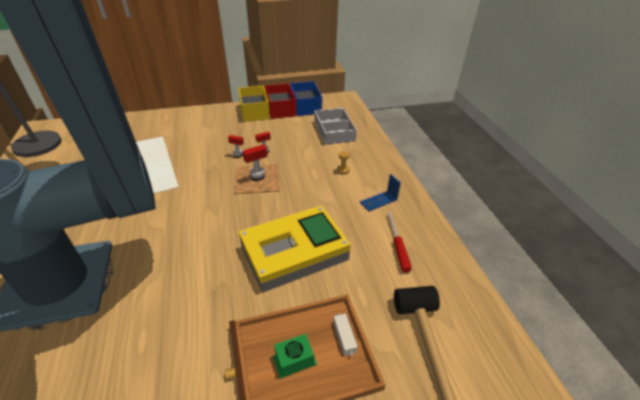

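Pusher candidates in the top picture: (213,258) on the cork pad is the largest. Look-alikes are (161,241) and (161,280), both smaller and off the pad. The only green beeper is at (464,262), in the drawer beside the white resistor at (451,219). The bay is at (356,255) in the yellow validator, with the screen at (348,212) marking +x. I'll fit silhouettes in both views and check the choice in a close crop.

```bash
cat > fit.py <<'E'
from h import *
from scipy.optimize import minimize
S=4
def box(lx,ly,z0,z1): return np.array([[a*lx/2,b*ly/2,z] for a in(-1,1) for b in(-1,1) for z in(z0,z1)])
M={"beeper":[box(.074,.046,0,.005),box(.062,.046,.005,.042)],"handle":[box(.070,.024,.064,.100)],"top":[box(.22,.15,.0559,.056)],
"bay":[box(.079,.052,.0559,.056)]}
def place(P,q,z): 
    c,s=np.cos(q[2]),np.sin(q[2]);return P@np.array([[c,s,0],[-s,c,0],[0,0,1]])+[q[0],q[1],z]
def render(f,parts,q,z,win):
    x0,y0,x1,y1=win;m=np.zeros(((y1-y0)*S,(x1-x0)*S),np.uint8)
    for P in parts:
        u=np.array([proj(f,p) for p in place(P,q,z)]);u=((u+.5-[x0,y0])*S-.5)*16
        cv2.fillConvexPoly(m,cv2.convexHull(np.round(u).astype(np.int32)),255,shift=4)
    return cv2.resize(m,(x1-x0,y1-y0),interpolation=cv2.INTER_AREA)/255.
def fit(views,parts,q0,z):
    # views: (frame, mask float window, win)
    cost=lambda v:sum(np.abs(render(f,parts,[v[0]/1e3,v[1]/1e3,v[2]/50],z,w)-m).sum()/m.sum() for f,m,w in views)
    best=None
    for dy in(0,-.4,.4):
        v0=np.array([q0[0]*1e3,q0[1]*1e3,(q0[2]+dy)*50])
        r=minimize(cost,v0,method='Nelder-Mead',options=dict(initial_simplex=np.vstack([v0]+[v0+d for d in np.diag([6.,6.,8.])]),xatol=.02,fatol=1e-5))
        if best is None or r.fun<best.fun: best=r
    v=best.x;return np.array([v[0]/1e3,v[1]/1e3,v[2]/50]),best.fun
def mask(f,kind,c,half):
    x0,y0,x1,y1=win=[max(0,int(c[0]-half)),max(0,int(c[1]-half)),min(640,int(c[0]+half)),min(400,int(c[1]+half))]
    im=f["pixels"][y0:y1,x0:x1];h=cv2.cvtColor(im,cv2.COLOR_RGB2HSV);H,s,V=[h[...,i].astype(int) for i in range(3)]
    if kind=="green": b=(H>45)&(H<85)&(s>110)
    if kind=="red": b=((H<6)|(H>172))&(s>150)
    if kind=="yellow": b=(H>22)&(H<36)&(s>170)
    b=b.astype(np.uint8)
    n,l,st,ce=cv2.connectedComponentsWithStats(b)
    k=1+np.argmax(st[1:,4]);b=(l==k).astype(np.uint8)
    cs,_=cv2.findContours(b,cv2.RETR_EXTERNAL,cv2.CHAIN_APPROX_NONE);cv2.drawContours(b,cs,-1,1,-1)
    return b.astype(float),win
E
python3 - <<'E'
from fit import *; import pickle
np.set_printoptions(precision=4,suppress=True)
fs=pickle.load(open('fs.pkl','rb'));t,s=fs["top"],fs["side"]
def go(name,kind,part,z,ct,cs,half):
    zc=z+M[part][-1][:,2].mean();p=atz(t,ct,zc)
    vs=[(t,)+mask(t,kind,ct,half),(s,)+mask(s,kind,cs,half)]
    for n,v in(("both",vs),("top",vs[:1]),("side",vs[1:])):
        q,c=fit(v,M[part],[p[0],p[1],0.1],z);print(name,n,q[:2],"yaw deg",np.degrees(q[2]),"cost",c,[int(x[1].sum()) for x in v])
print("tri beeper",tri(t,[464.1,262.3],s,[293.3,354.8]),"bay",tri(t,[355.9,254.3],s,[277.7,248.5]),"grip",tri(t,[212.7,255.9],s,[255,149.8]))
go("beeper","green","beeper",.007,[464,262],[293,355],40)
go("handle","red","handle",.004,[213,258],[255,154],22)
go("valid","yellow","top",0,[353,241],[293,245],75)
a=cv2.resize(t["pixels"][230:300,140:260],(600,350),interpolation=cv2.INTER_CUBIC)
b=np.hstack([cv2.resize(s["pixels"][120:200,215:300],(320,300),interpolation=cv2.INTER_CUBIC),cv2.resize(s["pixels"][225:300,230:310],(280,300)[:2],interpolation=cv2.INTER_CUBIC)])[:240]
cv2.imwrite('pics/crop1.png',np.vstack([a,b])[:,:,::-1])
E
```

```text
tri beeper (array([ 0.4789, -0.3008,  0.027 ]), np.float64(0.001905344667532386)) bay (array([ 0.494 , -0.041 ,  0.0347]), np.float64(0.0011154526966616197)) grip (array([0.486 , 0.2861, 0.0986]), np.float64(0.0015680508177440661))
beeper both [ 0.4795 -0.3001] yaw deg 7.4440787591827515 cost 0.1995571637688751 [722, 1210]
beeper top [ 0.4786 -0.2997] yaw deg 8.205306416674954 cost 0.07584596165335941 [722]
beeper side [ 0.4808 -0.3007] yaw deg 6.442566805414243 cost 0.10708475125587424 [1210]
handle both [0.4815 0.29  ] yaw deg 22.904962418364 cost 0.7468216954443468 [375, 268]
handle top [0.4813 0.2893] yaw deg 16.54467552360662 cost 0.2528209150326797 [375]
handle side [0.4839 0.2909] yaw deg 40.33739207011521 cost 0.4116915422885572 [268]
valid both [ 0.5299 -0.0327] yaw deg 12.298023233150225 cost 0.18005146148297219 [6046, 4933]
valid top [ 0.5294 -0.0312] yaw deg 12.435985618182896 cost 0.013239023694161751 [6046]
valid side [ 0.5337 -0.0479] yaw deg 12.342573718500741 cost 0.07604885862717274 [4933]
```

View pics/crop1.png

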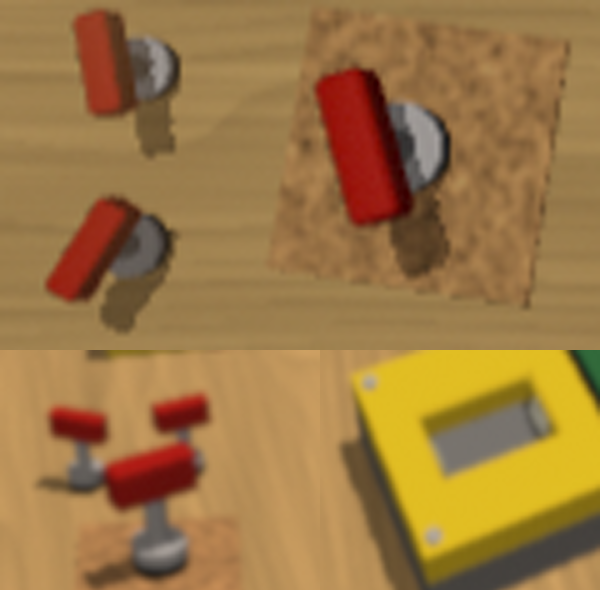

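The crop shows that the pusher on the cork pad is clearly the largest, and the other two are smaller and off the pad. I'll refine the handle and bay fits once, then move.

Run:
```python
import fit
from fit import *; import pickle
np.set_printoptions(precision=4,suppress=True)
fs=pickle.load(open('fs.pkl','rb'));t,s=fs["top"],fs["side"]
def reds(f,c,half):
    x0,y0,x1,y1=win=[int(c[0]-half),int(c[1]-half),int(c[0]+half),int(c[1]+half)]
    a=f["pixels"][y0:y1,x0:x1].astype(int);b=((a[...,0]>2.2*a[...,1])&(a[...,0]>50)).astype(np.uint8)
    n,l,st,ce=cv2.connectedComponentsWithStats(b);k=1+np.argmax(st[1:,4]);return (l==k).astype(float),win
vs=[(t,)+reds(t,[213,258],22),(s,)+reds(s,[255,154],22)]
for n,v in(("both",vs),("top",vs[:1]),("side",vs[1:])):
    q,c=fit.fit(v,M["handle"],[.481,.29,.28],.004);print("handle",n,q[:2],np.degrees(q[2]),c,[int(x[1].sum()) for x in v])
for zl in(.03,.04,.048):
  P=[box(.22,.15,zl,.056)]
  vs=[(t,)+mask(t,"yellow",[353,241],75),(s,)+mask(s,"yellow",[293,245],75)]
  for n,v in(("both",vs),("top",vs[:1]),("side",vs[1:])):
    q,c=fit.fit(v,P,[.5299,-.0327,.21],0);b=q[:2]-.04*np.array([np.cos(q[2]),np.sin(q[2])]);print("val",zl,n,q[:2],np.degrees(q[2]),round(c,4),"bay",b)
# bay opening: non-yellow hole
for n,f,c in(("top",t,[356,255]),("side",s,[278,243])):
    x0,y0=int(c[0]-35),int(c[1]-28);im=f["pixels"][y0:y0+56,x0:x0+70];h=cv2.cvtColor(im,cv2.COLOR_RGB2HSV)
    b=(~((h[...,0]>20)&(h[...,0]<38)&(h[...,1]>170)&(h[...,2]>(170 if n=="side" else 150)))).astype(np.uint8)
    k,l,st,ce=cv2.connectedComponentsWithStats(b);i=l[28,35];cs,_=cv2.findContours((l==i).astype(np.uint8),0,1)
    pts=np.array([atz(f,p+[x0,y0],.056)[:2] for p in cs[0][:,0]],np.float32)*1000
    print("hole",n,st[i],cv2.minAreaRect(pts))
```

```text
Traceback (most recent call last):
AttributeError: 'function' object has no attribute 'fit'
```

```bash
cat > m2.py <<'E'
from fit import *; import pickle
np.set_printoptions(precision=4,suppress=True)
fs=pickle.load(open('fs.pkl','rb'));t,s=fs["top"],fs["side"]
def reds(f,c,half):
    x0,y0,x1,y1=win=[int(c[0]-half),int(c[1]-half),int(c[0]+half),int(c[1]+half)]
    a=f["pixels"][y0:y1,x0:x1].astype(int);b=((a[...,0]>2.2*a[...,1])&(a[...,0]>50)).astype(np.uint8)
    n,l,st,ce=cv2.connectedComponentsWithStats(b);k=1+np.argmax(st[1:,4]);return (l==k).astype(float),win
if __name__=="__main__":
  vs=[(t,)+reds(t,[213,258],22),(s,)+reds(s,[255,154],22)]
  for n,v in(("both",vs),("top",vs[:1]),("side",vs[1:])):
    q,c=fit(v,M["handle"],[.481,.29,.28],.004);print("handle",n,q[:2],np.degrees(q[2]),c,[int(x[1].sum()) for x in v])
  for zl in(.03,.04,.048):
   P=[box(.22,.15,zl,.056)]
   vs=[(t,)+mask(t,"yellow",[353,241],75),(s,)+mask(s,"yellow",[293,245],75)]
   for n,v in(("both",vs),("top",vs[:1]),("side",vs[1:])):
    q,c=fit(v,P,[.5299,-.0327,.21],0);b=q[:2]-.04*np.array([np.cos(q[2]),np.sin(q[2])]);print("val",zl,n,q[:2],np.degrees(q[2]),round(c,4),"bay",b)
  for n,f,c in(("top",t,[356,255]),("side",s,[278,243])):
    x0,y0=int(c[0]-35),int(c[1]-28);im=f["pixels"][y0:y0+56,x0:x0+70];h=cv2.cvtColor(im,cv2.COLOR_RGB2HSV)
    b=(~((h[...,0]>20)&(h[...,0]<38)&(h[...,1]>170)&(h[...,2]>(170 if n=="side" else 150)))).astype(np.uint8)
    k,l,st,ce=cv2.connectedComponentsWithStats(b);i=l[28,35];cs,_=cv2.findContours((l==i).astype(np.uint8),0,1)
    pts=np.array([atz(f,p+[x0,y0],.056)[:2] for p in cs[0][:,0]],np.float32)*1000
    print("hole",n,st[i],cv2.minAreaRect(pts))
  st=ctrl.read_state();print(np.array(st["eef_rot"]),np.array(st["ee_pos"]),st["gripper_width"],st["clock"])
E
python3 m2.py
```

```text
handle both [0.4804 0.2898] 21.746563770629955 0.6272408963585434 [392, 280]
handle top [0.4806 0.2887] 17.84845765382793 0.1993097238895558 [392]
handle side [0.4841 0.2911] 40.13823192289079 0.36168067226890754 [280]
val 0.03 both [ 0.5302 -0.0311] 12.407716088534672 0.0854 bay [ 0.4911 -0.0397]
val 0.03 top [ 0.5296 -0.0316] 12.313602366179902 0.0132 bay [ 0.4905 -0.0401]
val 0.03 side [ 0.533  -0.0301] 12.1552184522088 0.0603 bay [ 0.4939 -0.0385]
val 0.04 both [ 0.5307 -0.0331] 12.534591621111218 0.1004 bay [ 0.4916 -0.0418]
val 0.04 top [ 0.5295 -0.0314] 12.433525256507858 0.0131 bay [ 0.4905 -0.04  ]
val 0.04 side [ 0.5328 -0.0364] 12.428934465407426 0.0312 bay [ 0.4938 -0.045 ]
val 0.048 both [ 0.5302 -0.0327] 12.593192664151044 0.1373 bay [ 0.4912 -0.0414]
val 0.048 top [ 0.5294 -0.0313] 12.444704850503745 0.0132 bay [ 0.4903 -0.0399]
val 0.048 side [ 0.533  -0.0419] 12.244728499704054 0.0519 bay [ 0.4939 -0.0504]
hole top [ 21  10  29  38 765] ((491.4931945800781, -40.337547302246094), (79.40606689453125, 52.657997131347656), 12.463861465454102)
hole side [ 16  18  38  24 555] ((493.41607666015625, -46.393516540527344), (78.8117904663086, 50.02571105957031), 12.506528854370117)
[[ 0.9295  0.3689  0.    ]
 [ 0.3689 -0.9295 -0.    ]
 [ 0.      0.0001 -1.    ]] [ 0.2029 -0.5112  0.2313] 0.0854604729515584 0.7
```

Emit:
drive_tool --increments '[{"jaw": 0,"x": 335,"y": -94,"z": 60,"az": 14.2},{"jaw": 0,"x": 335,"y": -94,"z": 60,"az": 14.2},{"jaw": 0,"x": 335,"y": -94,"z": 60,"az": 14.2},{"jaw": 0,"x": 335,"y": -94,"z": 60,"az": 14.2},{"jaw": 0,"x": 335,"y": -94,"z": 60,"az": 14.2},{"jaw": 0,"x": 335,"y": -94,"z": 60,"az": 14.2},{"jaw": 0,"x": 335,"y": -94,"z": 60,"az": 14.2},{"jaw": 0,"x": 335,"y": -94,"z": 110,"az": 14.2},{"jaw": 0,"x": 335,"y": -94,"z": 120,"az": 14.2},{"jaw": 0,"x": 335,"y": -94,"z": 120,"az": 14.2},{"jaw": 0,"x": 335,"y": -94,"z": 120,"az": 14.2},{"jaw": 0,"x": 335,"y": -94,"z": 120,"az": 14.2}]'

```text
schema error: expected keys jaw, x, y, z, ax, ay, az
```

Emit:
drive_tool --increments '[{"jaw": 0,"x": 335,"y": -94,"z": 60,"ax": 0,"ay": 0,"az": 14.2},{"jaw": 0,"x": 335,"y": -94,"z": 60,"ax": 0,"ay": 0,"az": 14.2},{"jaw": 0,"x": 335,"y": -94,"z": 60,"ax": 0,"ay": 0,"az": 14.2},{"jaw": 0,"x": 335,"y": -94,"z": 60,"ax": 0,"ay": 0,"az": 14.2},{"jaw": 0,"x": 335,"y": -94,"z": 60,"ax": 0,"ay": 0,"az": 14.2},{"jaw": 0,"x": 335,"y": -94,"z": 60,"ax": 0,"ay": 0,"az": 14.2},{"jaw": 0,"x": 335,"y": -94,"z": 60,"ax": 0,"ay": 0,"az": 14.2},{"jaw": 0,"x": 335,"y": -94,"z": 90,"ax": 0,"ay": 0,"az": 14.2},{"jaw": 0,"x": 335,"y": -94,"z": 120,"ax": 0,"ay": 0,"az": 14.2},{"jaw": 0,"x": 335,"y": -94,"z": 120,"ax": 0,"ay": 0,"az": 14.2},{"jaw": 0,"x": 335,"y": -94,"z": 120,"ax": 0,"ay": 0,"az": 14.2},{"jaw": 0,"x": 335,"y": -94,"z": 120,"ax": 0,"ay": 0,"az": 14.2}]' --grip_force 40

```text
clock: 1.7
ee_pos: [0.4794, -0.2997, 0.1108]
eef_rot: [[0.991, 0.131, -0.002], [0.131, -0.991, 0.001], [-0.001, -0.001, -1.0]]
wrist_force: [-1.2, -0.5, 0.7]
gripper_width: 0.0854
grasp_force: 0.0
```

Descend to z = 0.021 and close.

Emit:
drive_tool --increments '[{"jaw": 0,"x": 0,"y": 0,"z": 30,"ax": 0,"ay": 0,"az": 0},{"jaw": 0,"x": 0,"y": 0,"z": 60,"ax": 0,"ay": 0,"az": 0},{"jaw": 0,"x": 0,"y": 0,"z": 80,"ax": 0,"ay": 0,"az": 0},{"jaw": 0,"x": 0,"y": 0,"z": 90,"ax": 0,"ay": 0,"az": 0},{"jaw": 0,"x": 0,"y": 0,"z": 90,"ax": 0,"ay": 0,"az": 0},{"jaw": 0.3,"x": 0,"y": 0,"z": 90,"ax": 0,"ay": 0,"az": 0},{"jaw": 0.7,"x": 0,"y": 0,"z": 90,"ax": 0,"ay": 0,"az": 0},{"jaw": 0.7,"x": 0,"y": 0,"z": 90,"ax": 0,"ay": 0,"az": 0},{"jaw": 0.7,"x": 0,"y": 0,"z": 90,"ax": 0,"ay": 0,"az": 0},{"jaw": 0.7,"x": 0,"y": 0,"z": 90,"ax": 0,"ay": 0,"az": 0},{"jaw": 0.7,"x": 0,"y": 0,"z": 90,"ax": 0,"ay": 0,"az": 0},{"jaw": 0.7,"x": 0,"y": 0,"z": 90,"ax": 0,"ay": 0,"az": 0}]' --grip_force 40

```text
clock: 2.7
ee_pos: [0.4806, -0.3014, 0.0232]
eef_rot: [[0.992, 0.13, 0.003], [0.13, -0.992, -0.003], [0.002, 0.003, -1.0]]
wrist_force: [-0.4, -0.7, 6.4]
gripper_width: 0.0452
grasp_force: 42.2
```

Emit:
drive_tool --increments '[{"jaw": 0.7,"x": 0,"y": 0,"z": -30,"ax": 0,"ay": 0,"az": 0},{"jaw": 0.7,"x": 0,"y": 0,"z": -65,"ax": 0,"ay": 0,"az": 0},{"jaw": 0.7,"x": 0,"y": 0,"z": -95,"ax": 0,"ay": 0,"az": 0},{"jaw": 0.7,"x": 8,"y": -30,"z": -95,"ax": 0,"ay": 0,"az": -1},{"jaw": 0.7,"x": 15,"y": -65,"z": -95,"ax": 0,"ay": 0,"az": -2},{"jaw": 0.7,"x": 22,"y": -105,"z": -95,"ax": 0,"ay": 0,"az": -3},{"jaw": 0.7,"x": 30,"y": -145,"z": -95,"ax": 0,"ay": 0,"az": -4},{"jaw": 0.7,"x": 38,"y": -185,"z": -95,"ax": 0,"ay": 0,"az": -4.9},{"jaw": 0.7,"x": 43,"y": -225,"z": -95,"ax": 0,"ay": 0,"az": -4.9},{"jaw": 0.7,"x": 46,"y": -256,"z": -95,"ax": 0,"ay": 0,"az": -4.9},{"jaw": 0.7,"x": 46,"y": -256,"z": -95,"ax": 0,"ay": 0,"az": -4.9},{"jaw": 0.7,"x": 46,"y": -256,"z": -95,"ax": 0,"ay": 0,"az": -4.9}]'

```text
clock: 3.7
ee_pos: [0.4919, -0.0387, 0.1169]
eef_rot: [[0.976, 0.218, 0.001], [0.218, -0.976, -0.0], [0.001, 0.0, -1.0]]
wrist_force: [0.6, -0.0, 0.0]
gripper_width: 0.0453
grasp_force: 41.7
```

Emit:
drive_tool --increments '[{"jaw": 0.7,"x": 0,"y": 0,"z": 10,"ax": 0,"ay": 0,"az": 0},{"jaw": 0.7,"x": 0,"y": 0,"z": 25,"ax": 0,"ay": 0,"az": 0},{"jaw": 0.7,"x": 0,"y": 0,"z": 30,"ax": 0,"ay": 0,"az": 0},{"jaw": 0.7,"x": 0,"y": 0,"z": 30,"ax": 0,"ay": 0,"az": 0},{"jaw": 0.7,"x": 0,"y": 0,"z": 30,"ax": 0,"ay": 0,"az": 0}]'

```text
clock: 4.12
ee_pos: [0.4918, -0.0414, 0.0858]
eef_rot: [[0.977, 0.212, -0.001], [0.212, -0.977, 0.0], [-0.001, -0.001, -1.0]]
wrist_force: [-0.4, -0.6, -0.9]
gripper_width: 0.045
grasp_force: 41.7
```

Run:
```python
from h import *
np.set_printoptions(precision=4,suppress=True)
st=ctrl.read_state();print(st["clock"],st["ee_pos"],np.array(st["eef_rot"]),st["wrist_force"])
fs={}
a=[]
for n,p in(("top",[.49,-.04,.08]),("side",[.49,-.04,.08])):
    f=ctrl.grab_frame(n);c=proj(f,p).astype(int);a.append(cv2.resize(f["pixels"][c[1]-50:c[1]+50,c[0]-65:c[0]+65],(520,400)[0:2],interpolation=cv2.INTER_CUBIC)[:, 60:460])
    fs[n]=f
cv2.imwrite('pics/bay1.png',np.hstack(a)[:,:,::-1])
P={n:ctrl.tip_of(fs[n],"beeper_center") for n in fs};print([(n,[(r["at"],r["conf"]) for r in P[n]]) for n in P])
if all(P.values()): print(tri(fs["top"],P["top"][0]["at"],fs["side"],P["side"][0]["at"]))
import pickle;pickle.dump(fs,open('fs2.pkl','wb'))
```

```text
4.1167 [ 0.4918 -0.0414  0.0858] [[ 0.9772  0.2123 -0.0012]
 [ 0.2123 -0.9772  0.0003]
 [-0.0012 -0.0005 -1.    ]] [-0.3761 -0.6042 -0.8688]
[('top', [([448.3, 218.8], 0.52)]), ('side', [([260.2, 176.0], 0.69), ([274.4, 231.9], 0.63)])]
(array([ 0.505 , -0.162 ,  0.3467]), np.float64(0.0838734547837048))
```

View pics/bay1.png

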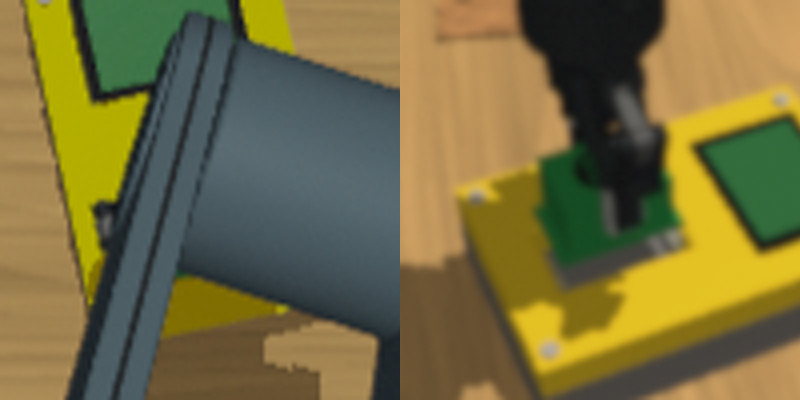

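Run:
```python
from fit import *; import pickle
a=pickle.load(open('fs.pkl','rb'))["side"];b=pickle.load(open('fs2.pkl','rb'))["side"]
x0,y0,w,h,k=235,200,80,75,5
def crop(f): return cv2.resize(f["pixels"][y0:y0+h,x0:x0+w],(w*k,h*k),interpolation=cv2.INTER_CUBIC)
def draw(im,f,pts,col):
    u=np.array([((proj(f,p)+.5-[x0,y0])*k-.5) for p in pts]);cv2.polylines(im,[np.round(u*8).astype(np.int32)],True,col,1,cv2.LINE_AA,3)
def rect(lx,ly,z,q): return place(np.array([[-lx/2,-ly/2,0],[lx/2,-ly/2,0],[lx/2,ly/2,0],[-lx/2,ly/2,0]]),q,z)
A,B=crop(a),crop(b)
y=np.radians(12.4)
q=[.4922,-.0412,y];v=[q[0]+.04*np.cos(y),q[1]+.04*np.sin(y),y]
for im in(A,):
    draw(im,a,rect(.077,.050,.056,q),(255,0,0));draw(im,a,rect(.22,.15,.056,v),(0,0,255))
    draw(im,a,rect(.077,.050,.034,q),(255,0,255))
qb=[.4918,-.0414,np.radians(12.25)]
draw(B,b,rect(.074,.046,.0696,qb),(255,0,0));draw(B,b,rect(.062,.046,.0696+.042,qb),(0,0,255))
draw(B,b,rect(.077,.050,.056,q),(255,0,255));cv2.imwrite('pics/ov.png',np.hstack([A,B])[:,:,::-1])
```

```text
(no output)
```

View pics/ov.png

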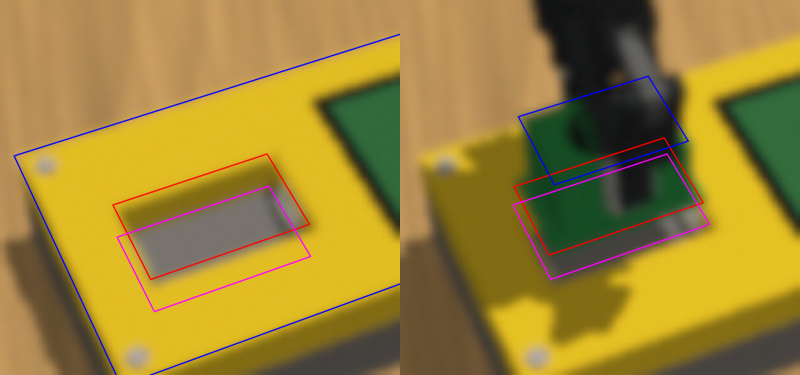

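Run:
```python
from fit import *; import pickle
np.set_printoptions(precision=2,suppress=True,linewidth=160)
a=pickle.load(open('fs.pkl','rb'))["side"];b=pickle.load(open('fs2.pkl','rb'))["side"]
A=a["pixels"].astype(float);B=b["pixels"].astype(float)
y=np.radians(12.4);q=[.4922,-.0412,y];qb=[.4918,-.0414,np.radians(12.25)]
def line(f,q,lx,ly,z):
    P=place(np.array([[-lx/2,-ly/2,0],[lx/2,-ly/2,0]]),q,z);u=[proj(f,p) for p in P];return u
def rowat(u,c): return u[0][1]+(c-u[0][0])*(u[1][1]-u[0][1])/(u[1][0]-u[0][0])
def cross(v,r0):  # subpixel half-level crossing near strongest gradient
    g=np.abs(np.diff(v));i=np.argmax(g);w=g[max(0,i-2):i+3];return r0+np.sum(w*(np.arange(max(0,i-2),max(0,i-2)+len(w))+.5))/w.sum()
ub=line(b,qb,.074,.046,.0696);ua=line(a,q,.077,.05,.056)
ra=[];rb=[]
for c in range(268,292):
    p=rowat(ua,c);r0=int(p)-4;v=(A[:,c,0]-A[:,c,2])[r0:r0+10];ra.append(cross(v,r0)-p)
    p=rowat(ub,c);r0=int(p)-4;v=(B[:,c,1]-B[:,c,0])[r0:r0+10];rb.append(cross(v,r0)-p)
print("bay near edge row resid",np.array(ra));print("beeper bottom resid",np.array(rb))
print("px per mm y,z,x:",[(proj(b,[.49+d[0],-.065+d[1],.06+d[2]])-proj(b,[.49,-.065,.06])) for d in([0,-.001,0],[0,0,-.001],[.001,0,0])])
# left flange end: rightward search along rows
for r in range(236,252,2):
    v=B[r,255:275,1]-B[r,255:275,0];print(r,round(cross(v,255),2),end=' ')
print("pred left corner",ub[0],"right",ub[1])
for r in range(240,258,2):
    v=A[r,250:272,0]-A[r,250:272,2];print(r,round(cross(v,250),2),end=' ')
print("pred bay corner",ua, [proj(a,p) for p in place(np.array([[-.0385,.025,0]]),q,.056)])
print([proj(b,p) for p in place(np.array([[-.037,.023,0]]),qb,.0696)])
```

```text
bay near edge row resid [1.34 1.39 1.29 1.39 1.46 1.37 1.44 1.47 1.32 1.41 1.49 1.38 1.47 1.52 1.37 1.39 1.43 1.33 1.39 1.48 1.34 1.37 1.43 1.29]
beeper bottom resid [ 0.19 -0.03  0.14  0.15  0.25  0.12  0.17  0.08  0.12  0.2  -3.18 -2.72  0.18 -0.22 -0.04  0.26  0.45  0.25 -0.35 -0.29 -0.43 -0.32 -0.29 -0.63]
px per mm y,z,x: [array([0.07, 0.33]), array([0.02, 0.3 ]), array([ 0.44, -0.08])]
236 258.5 238 259.14 240 260.12 242 261.1 244 262.04 246 262.7 248 263.47 250 264.06 pred left corner [264.25 250.55] right [295.15 240.06]
240 264.31 242 258.62 244 259.34 246 260.57 248 260.96 250 261.88 252 262.85 254 263.85 256 264.53 pred bay corner [array([264.62, 255.4 ]), array([296.41, 244.38])] [array([257.08, 240.49])]
[array([257.3 , 236.83])]
```

Emit:
drive_tool --increments '[{"jaw": 0.7,"x": 0,"y": 2,"z": 0,"ax": 0,"ay": 0,"az": 0},{"jaw": 0.7,"x": 0,"y": 2,"z": 6,"ax": 0,"ay": 0,"az": 0},{"jaw": 0.7,"x": 0,"y": 2,"z": 11,"ax": 0,"ay": 0,"az": 0},{"jaw": 0.7,"x": 0,"y": 2,"z": 14,"ax": 0,"ay": 0,"az": 0},{"jaw": 0.7,"x": 0,"y": 2,"z": 16,"ax": 0,"ay": 0,"az": 0},{"jaw": 0.7,"x": 0,"y": 2,"z": 17,"ax": 0,"ay": 0,"az": 0},{"jaw": 0.7,"x": 0,"y": 2,"z": 17,"ax": 0,"ay": 0,"az": 0}]'

```text
clock: 4.9
ee_pos: [0.4922, -0.0423, 0.0689]
eef_rot: [[0.977, 0.214, -0.001], [0.214, -0.977, 0.0], [-0.001, -0.0, -1.0]]
wrist_force: [-0.8, -0.1, -1.3]
gripper_width: 0.0451
grasp_force: 41.7
```

Emit:
drive_tool --increments '[{"jaw": 0.7,"x": 0,"y": 0,"z": 1,"ax": 0,"ay": 0,"az": 0},{"jaw": 0.7,"x": 0,"y": 0,"z": 2,"ax": 0,"ay": 0,"az": 0},{"jaw": 0.7,"x": 0,"y": 0,"z": 3,"ax": 0,"ay": 0,"az": 0},{"jaw": 0.7,"x": 0,"y": 0,"z": 4,"ax": 0,"ay": 0,"az": 0},{"jaw": 0.7,"x": 0,"y": 0,"z": 4,"ax": 0,"ay": 0,"az": 0},{"jaw": 0.7,"x": 0,"y": 0,"z": 4,"ax": 0,"ay": 0,"az": 0}]'

```text
clock: 5.4
ee_pos: [0.4925, -0.0424, 0.0653]
eef_rot: [[0.977, 0.214, 0.0], [0.214, -0.977, -0.0], [0.0, 0.0, -1.0]]
wrist_force: [-0.9, 0.6, 0.2]
gripper_width: 0.0456
grasp_force: 41.7
```

Emit:
drive_tool --increments '[{"jaw": 0.7,"x": 0,"y": 0,"z": 1,"ax": 0,"ay": 0,"az": 0},{"jaw": 0.7,"x": 0,"y": 0,"z": 2,"ax": 0,"ay": 0,"az": 0},{"jaw": 0.7,"x": 0,"y": 0,"z": 2,"ax": 0,"ay": 0,"az": 0},{"jaw": 0.7,"x": 0,"y": 0,"z": 2,"ax": 0,"ay": 0,"az": 0}]'

```text
clock: 5.73
ee_pos: [0.4933, -0.0425, 0.0636]
eef_rot: [[0.977, 0.214, 0.002], [0.214, -0.977, -0.0], [0.002, 0.001, -1.0]]
wrist_force: [3.6, 0.6, -0.1]
gripper_width: 0.0452
grasp_force: 42.0
```

Emit:
drive_tool --increments '[{"jaw": 0.7,"x": 1,"y": 0,"z": 0,"ax": 0,"ay": 0,"az": 0},{"jaw": 0.7,"x": 1,"y": 0,"z": 0.5,"ax": 0,"ay": 0,"az": 0},{"jaw": 0.7,"x": 1,"y": 0,"z": 0.5,"ax": 0,"ay": 0,"az": 0}]'

```text
clock: 5.98
ee_pos: [0.4935, -0.0423, 0.0631]
eef_rot: [[0.977, 0.214, 0.0], [0.214, -0.977, -0.0], [0.0, 0.0, -1.0]]
wrist_force: [0.1, -0.5, 4.7]
gripper_width: 0.0454
grasp_force: 42.4
```

Emit:
drive_tool --increments '[{"jaw": 0.5,"x": 0,"y": 0,"z": 0,"ax": 0,"ay": 0,"az": 0},{"jaw": 0.4,"x": 0,"y": 0,"z": 0,"ax": 0,"ay": 0,"az": 0},{"jaw": 0.2,"x": 0,"y": 0,"z": 0,"ax": 0,"ay": 0,"az": 0},{"jaw": 0.2,"x": 0,"y": 0,"z": 0,"ax": 0,"ay": 0,"az": 0},{"jaw": 0.1,"x": 0,"y": 0,"z": 0,"ax": 0,"ay": 0,"az": 0},{"jaw": 0.1,"x": 0,"y": 0,"z": 0,"ax": 0,"ay": 0,"az": 0},{"jaw": 0.1,"x": 0,"y": 0,"z": -20,"ax": 0,"ay": 0,"az": 0},{"jaw": 0.1,"x": 0,"y": 0,"z": -55,"ax": 0,"ay": 0,"az": 0},{"jaw": 0.1,"x": 0,"y": 0,"z": -90,"ax": 0,"ay": 0,"az": 0},{"jaw": 0.1,"x": 0,"y": 0,"z": -125,"ax": 0,"ay": 0,"az": 0}]'

```text
clock: 6.82
ee_pos: [0.4928, -0.042, 0.1888]
eef_rot: [[0.977, 0.214, -0.002], [0.214, -0.977, 0.001], [-0.001, -0.001, -1.0]]
wrist_force: [0.8, -0.1, -1.0]
gripper_width: 0.077
grasp_force: 0.0
```

Run:
```python
from m2 import *
t2=ctrl.grab_frame("top");s2=ctrl.grab_frame("side")
k=6
def crop(f,x0,y0,w,h): return cv2.resize(f["pixels"][y0:y0+h,x0:x0+w],(w*k,h*k),interpolation=cv2.INTER_CUBIC)
def draw(im,f,P,q,z,x0,y0,col):
    for zz in sorted(set(P[:,2])):
        R=P[P[:,2]==zz][[0,1,3,2]];u=(np.array([proj(f,p) for p in place(R,q,z)])+.5-[x0,y0])*k-.5
        cv2.polylines(im,[np.round(u*8).astype(np.int32)],True,col,1,cv2.LINE_AA,3)
A=crop(t2,190,232,60,50);q=[.481,.2885,np.radians(15.5)];draw(A,t2,M["handle"][0],q,.004,190,232,(0,255,255))
C=crop(s2,230,140,60,50);draw(C,s2,M["handle"][0],q,.004,230,140,(0,255,255))
B=crop(s2,240,200,60,50)
cv2.imwrite('pics/c3.png',np.vstack([np.hstack([A,C]),np.hstack([B,B*0])])[:,:,::-1])
m,w=reds(t2,[213,258],22);r=render(t2,M["handle"],q,.004,w);print("area",m.sum(),r.sum())
ys,xs=np.nonzero(m);c,s,a=cv2.minAreaRect(np.c_[xs,ys].astype(np.float32));print(c+np.array(w[:2]),s,a)
```

```text
area 391.0 471.45098039215685
[212.1962 258.7192] (31.135557174682617, 12.98045825958252) 74.74488067626953
```

View pics/c3.png

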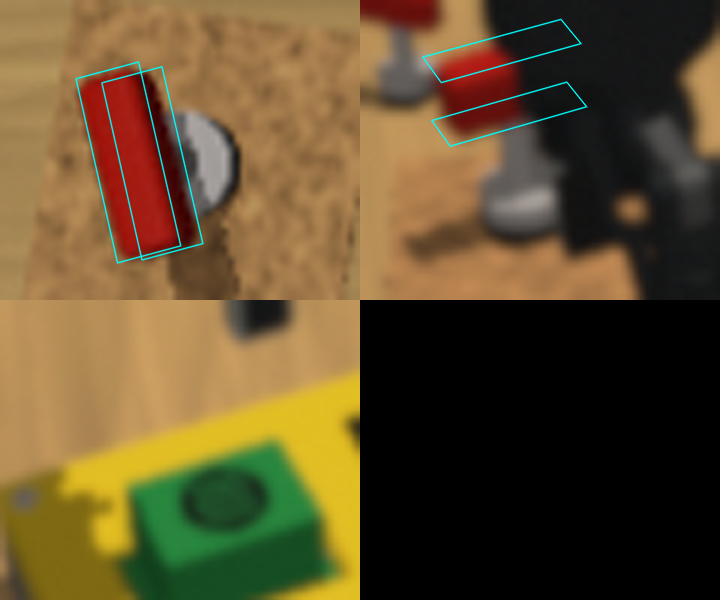

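The beeper sits level in the mouth of the bay (side crop, lower left), and the top overlay matches the red handle. Going to the pusher.

Emit:
drive_tool --increments '[{"jaw": 0,"x": 8,"y": -35,"z": 0,"ax": 0,"ay": 0,"az": -1},{"jaw": 0,"x": 15,"y": -75,"z": 0,"ax": 0,"ay": 0,"az": -2},{"jaw": 0,"x": 23,"y": -115,"z": 0,"ax": 0,"ay": 0,"az": -2.9},{"jaw": 0,"x": 31,"y": -155,"z": 0,"ax": 0,"ay": 0,"az": -2.9},{"jaw": 0,"x": 38,"y": -195,"z": 0,"ax": 0,"ay": 0,"az": -2.9},{"jaw": 0,"x": 45,"y": -235,"z": 0,"ax": 0,"ay": 0,"az": -2.9},{"jaw": 0,"x": 53,"y": -275,"z": 0,"ax": 0,"ay": 0,"az": -2.9},{"jaw": 0,"x": 60,"y": -310,"z": 0,"ax": 0,"ay": 0,"az": -2.9},{"jaw": 0,"x": 61.4,"y": -326.2,"z": 10,"ax": 0,"ay": 0,"az": -2.9},{"jaw": 0,"x": 61.4,"y": -326.2,"z": 45,"ax": 0,"ay": 0,"az": -2.9},{"jaw": 0,"x": 61.4,"y": -326.2,"z": 55,"ax": 0,"ay": 0,"az": -2.9},{"jaw": 0,"x": 61.4,"y": -326.2,"z": 55,"ax": 0,"ay": 0,"az": -2.9}]'

```text
clock: 7.92
ee_pos: [0.4806, 0.2886, 0.1289]
eef_rot: [[0.965, 0.264, -0.008], [0.264, -0.965, -0.003], [-0.009, 0.001, -1.0]]
wrist_force: [-1.2, -0.9, -1.1]
gripper_width: 0.0855
grasp_force: 0.0
```

Run:
```python
from m2 import *
st=ctrl.read_state();print(st["ee_pos"],np.array(st["eef_rot"]))
s2=ctrl.grab_frame("side");t2=ctrl.grab_frame("top")
k=6
def crop(f,x0,y0,w,h): return cv2.resize(f["pixels"][y0:y0+h,x0:x0+w],(w*k,h*k),interpolation=cv2.INTER_CUBIC)
b1=crop(s2,225,110,66,75);b2=crop(s2,245,205,66,75)
cv2.imwrite('pics/c4.png',np.hstack([b1,b2])[:,:,::-1])
```

```text
[0.4806 0.2886 0.1289] [[ 0.9646  0.2636 -0.0082]
 [ 0.2636 -0.9646 -0.0031]
 [-0.0087  0.0009 -1.    ]]
```

View pics/c4.png

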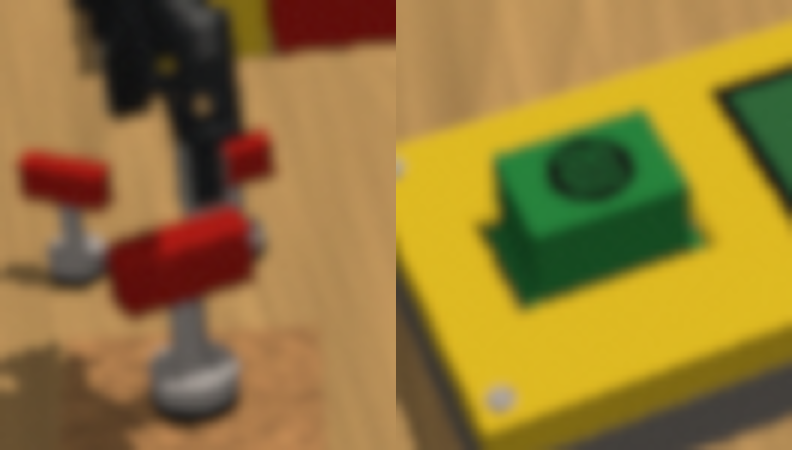

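The beeper sits squarely and level in the mouth of the bay (right panel), and the open fingers hover above the handle. Descend and grip the handle.

Emit:
drive_tool --increments '[{"jaw": 0,"x": 2,"y": 0,"z": 0,"ax": 0,"ay": 0,"az": 0},{"jaw": 0,"x": 2,"y": 0,"z": 20,"ax": 0,"ay": 0,"az": 0},{"jaw": 0,"x": 2,"y": 0,"z": 45,"ax": 0,"ay": 0,"az": 0},{"jaw": 0,"x": 2,"y": 0,"z": 60,"ax": 0,"ay": 0,"az": 0},{"jaw": 0,"x": 2,"y": 0,"z": 62,"ax": 0,"ay": 0,"az": 0},{"jaw": 0.3,"x": 2,"y": 0,"z": 62,"ax": 0,"ay": 0,"az": 0},{"jaw": 0.5,"x": 2,"y": 0,"z": 62,"ax": 0,"ay": 0,"az": 0},{"jaw": 0.6,"x": 2,"y": 0,"z": 62,"ax": 0,"ay": 0,"az": 0},{"jaw": 0.7,"x": 2,"y": 0,"z": 62,"ax": 0,"ay": 0,"az": 0},{"jaw": 0.9,"x": 2,"y": 0,"z": 62,"ax": 0,"ay": 0,"az": 0},{"jaw": 0.9,"x": 2,"y": 0,"z": 62,"ax": 0,"ay": 0,"az": 0},{"jaw": 0.9,"x": 2,"y": 0,"z": 62,"ax": 0,"ay": 0,"az": 0}]' --grip_force 60

```text
clock: 9.02
ee_pos: [0.4864, 0.2902, 0.0721]
eef_rot: [[0.965, 0.263, 0.002], [0.263, -0.965, 0.0], [0.002, 0.0, -1.0]]
wrist_force: [-0.2, -1.9, 5.6]
gripper_width: 0.0235
grasp_force: 58.4
```

Emit:
drive_tool --increments '[{"jaw": 0.9,"x": 2,"y": 0,"z": 0,"ax": 0,"ay": 0,"az": 0},{"jaw": 0.9,"x": 0,"y": 0,"z": 0,"ax": 0,"ay": 0,"az": 0},{"jaw": 0.9,"x": 0,"y": 0,"z": 0,"ax": 0,"ay": 0,"az": 0}]' --grip_force 80

```text
clock: 9.27
ee_pos: [0.4865, 0.2903, 0.0721]
eef_rot: [[0.965, 0.263, 0.003], [0.263, -0.965, 0.001], [0.003, 0.0, -1.0]]
wrist_force: [-0.3, -1.1, 7.1]
gripper_width: 0.023
grasp_force: 77.6
```

Emit:
drive_tool --increments '[{"jaw": 0.9,"x": 0,"y": 0,"z": -25,"ax": 0,"ay": 0,"az": 0},{"jaw": 0.9,"x": 0,"y": 0,"z": -60,"ax": 0,"ay": 0,"az": 0},{"jaw": 0.9,"x": 0,"y": 0,"z": -95,"ax": 0,"ay": 0,"az": 0},{"jaw": 0.9,"x": -4,"y": 18,"z": -115,"ax": 0,"ay": 0,"az": 0},{"jaw": 0.9,"x": -12,"y": 50,"z": -115,"ax": 0,"ay": 0,"az": 0},{"jaw": 0.9,"x": -22,"y": 90,"z": -115,"ax": 0,"ay": 0,"az": 0},{"jaw": 0.9,"x": -32,"y": 130,"z": -115,"ax": 0,"ay": 0,"az": 0},{"jaw": 0.9,"x": -41,"y": 170,"z": -115,"ax": 0,"ay": 0,"az": 0},{"jaw": 0.9,"x": -51,"y": 210,"z": -115,"ax": 0,"ay": 0,"az": 0},{"jaw": 0.9,"x": -61,"y": 250,"z": -115,"ax": 0,"ay": 0,"az": 0},{"jaw": 0.9,"x": -70,"y": 290,"z": -115,"ax": 0,"ay": 0,"az": 0},{"jaw": 0.9,"x": -78,"y": 323,"z": -115,"ax": 0,"ay": 0,"az": 0}]'

```text
clock: 10.27
ee_pos: [0.4945, -0.0445, 0.1853]
eef_rot: [[0.965, 0.262, -0.001], [0.262, -0.965, -0.0], [-0.001, -0.0, -1.0]]
wrist_force: [1.3, -0.5, -3.1]
gripper_width: 0.0228
grasp_force: 78.8
```

Emit:
drive_tool --increments '[{"jaw": 0.9,"x": 0,"y": 0,"z": 5,"ax": 0,"ay": 0,"az": 0},{"jaw": 0.9,"x": 0,"y": 0,"z": 10,"ax": 0,"ay": 0,"az": 0},{"jaw": 0.9,"x": 0,"y": 0,"z": 15,"ax": 0,"ay": 0,"az": 0},{"jaw": 0.9,"x": 0,"y": 0,"z": 15,"ax": 0,"ay": 0,"az": 0}]'

```text
clock: 10.6
ee_pos: [0.4939, -0.0406, 0.1691]
eef_rot: [[0.965, 0.264, -0.003], [0.264, -0.965, 0.002], [-0.003, -0.002, -1.0]]
wrist_force: [-0.2, -0.1, -3.3]
gripper_width: 0.0228
grasp_force: 79.1
```

Run:
```python
from m2 import *
st=ctrl.read_state();print(st["ee_pos"],st["wrist_force"])
s2=ctrl.grab_frame("side")
x0,y0,w,h,k=225,165,90,95,6
im=cv2.resize(s2["pixels"][y0:y0+h,x0:x0+w],(w*k,h*k),interpolation=cv2.INTER_CUBIC)
p=np.array(st["ee_pos"])-[0,0,.068]
u=np.array([(proj(s2,p+[.022*np.cos(a),.022*np.sin(a),0])+.5-[x0,y0])*k for a in np.arange(0,6.28,.2)])
cv2.polylines(im,[u.astype(np.int32)],True,(255,0,0),1)
cv2.imwrite('pics/c5.png',im[:,:,::-1])
```

```text
[ 0.4939 -0.0406  0.1691] [-0.2328 -0.1281 -3.3133]
```

View pics/c5.png

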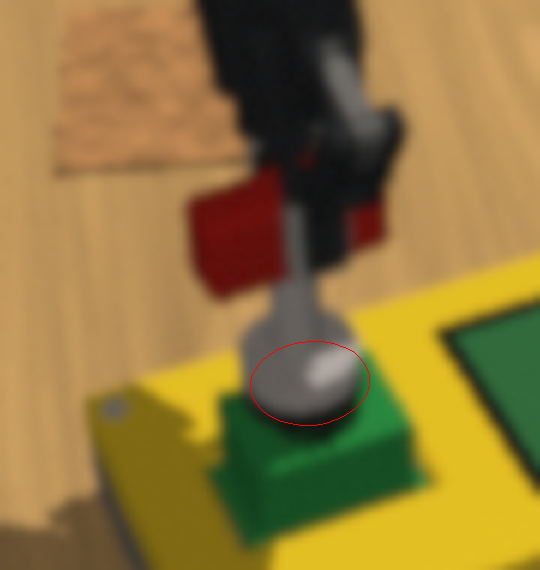

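The foot is above the beeper but about 4 mm towards -x. Shift it +4 mm in x, then press.

Emit:
drive_tool --increments '[{"jaw": 0.9,"x": 4,"y": 0,"z": 0,"ax": 0,"ay": 0,"az": 0},{"jaw": 0.9,"x": 4,"y": 0,"z": 3,"ax": 0,"ay": 0,"az": 0},{"jaw": 0.9,"x": 4,"y": 0,"z": 6,"ax": 0,"ay": 0,"az": 0},{"jaw": 0.9,"x": 4,"y": 0,"z": 8,"ax": 0,"ay": 0,"az": 0},{"jaw": 0.9,"x": 4,"y": 0,"z": 9,"ax": 0,"ay": 0,"az": 0},{"jaw": 0.9,"x": 4,"y": 0,"z": 10,"ax": 0,"ay": 0,"az": 0},{"jaw": 0.9,"x": 4,"y": 0,"z": 11,"ax": 0,"ay": 0,"az": 0},{"jaw": 0.9,"x": 4,"y": 0,"z": 12,"ax": 0,"ay": 0,"az": 0},{"jaw": 0.9,"x": 4,"y": 0,"z": 12,"ax": 0,"ay": 0,"az": 0}]'

```text
clock: 11.4
ee_pos: [0.499, -0.041, 0.1587]
eef_rot: [[0.965, 0.263, -0.0], [0.263, -0.965, 0.0], [-0.0, -0.0, -1.0]]
wrist_force: [-0.2, 0.3, -3.8]
gripper_width: 0.0228
grasp_force: 79.3
```

Emit:
drive_tool --increments '[{"jaw": 0.9,"x": 0,"y": 0,"z": 1,"ax": 0,"ay": 0,"az": 0},{"jaw": 0.9,"x": 0,"y": 0,"z": 2,"ax": 0,"ay": 0,"az": 0},{"jaw": 0.9,"x": 0,"y": 0,"z": 3,"ax": 0,"ay": 0,"az": 0},{"jaw": 0.9,"x": 0,"y": 0,"z": 4,"ax": 0,"ay": 0,"az": 0},{"jaw": 0.9,"x": 0,"y": 0,"z": 4,"ax": 0,"ay": 0,"az": 0}]'

```text
clock: 11.82
ee_pos: [0.4995, -0.0412, 0.1553]
eef_rot: [[0.965, 0.263, 0.001], [0.263, -0.965, -0.0], [0.001, 0.001, -1.0]]
wrist_force: [0.3, 0.2, 3.4]
gripper_width: 0.023
grasp_force: 80.0
```

Emit:
drive_tool --increments '[{"jaw": 0.9,"x": 0,"y": 0,"z": 1,"ax": 0,"ay": 0,"az": 0},{"jaw": 0.9,"x": 0,"y": 0,"z": 2,"ax": 0,"ay": 0,"az": 0},{"jaw": 0.9,"x": 0,"y": 0,"z": 3,"ax": 0,"ay": 0,"az": 0},{"jaw": 0.9,"x": 0,"y": 0,"z": 4,"ax": 0,"ay": 0,"az": 0},{"jaw": 0.9,"x": 0,"y": 0,"z": 5,"ax": 0,"ay": 0,"az": 0},{"jaw": 0.9,"x": 0,"y": 0,"z": 6,"ax": 0,"ay": 0,"az": 0},{"jaw": 0.9,"x": 0,"y": 0,"z": 6,"ax": 0,"ay": 0,"az": 0}]'

```text
clock: 12.4
ee_pos: [0.4992, -0.041, 0.1486]
eef_rot: [[0.965, 0.263, 0.0], [0.263, -0.965, -0.0], [0.0, 0.0, -1.0]]
wrist_force: [0.3, -0.3, -1.4]
gripper_width: 0.023
grasp_force: 79.3
```

Emit:
drive_tool --increments '[{"jaw": 0.9,"x": 0,"y": 0,"z": 1,"ax": 0,"ay": 0,"az": 0},{"jaw": 0.9,"x": 0,"y": 0,"z": 2,"ax": 0,"ay": 0,"az": 0},{"jaw": 0.9,"x": 0,"y": 0,"z": 3,"ax": 0,"ay": 0,"az": 0},{"jaw": 0.9,"x": 0,"y": 0,"z": 4,"ax": 0,"ay": 0,"az": 0},{"jaw": 0.9,"x": 0,"y": 0,"z": 4,"ax": 0,"ay": 0,"az": 0}]'

```text
clock: 12.82
ee_pos: [0.4988, -0.0409, 0.1443]
eef_rot: [[0.965, 0.263, -0.001], [0.263, -0.965, 0.0], [-0.001, -0.001, -1.0]]
wrist_force: [0.6, 0.5, -4.6]
gripper_width: 0.0236
grasp_force: 79.2
```

Emit:
drive_tool --increments '[{"jaw": 0.9,"x": 0,"y": 0,"z": 1,"ax": 0,"ay": 0,"az": 0},{"jaw": 0.9,"x": 0,"y": 0,"z": 2,"ax": 0,"ay": 0,"az": 0},{"jaw": 0.9,"x": 0,"y": 0,"z": 2,"ax": 0,"ay": 0,"az": 0}]'

```text
clock: 13.07
ee_pos: [0.4992, -0.0409, 0.1441]
eef_rot: [[0.965, 0.263, 0.001], [0.263, -0.965, -0.0], [0.0, 0.0, -1.0]]
wrist_force: [-3.9, 1.5, 8.2]
gripper_width: 0.023
grasp_force: 80.9
```

Emit:
drive_tool --increments '[{"jaw": 0.9,"x": 0,"y": 0,"z": -15,"ax": 0,"ay": 0,"az": 0},{"jaw": 0.9,"x": 0,"y": 0,"z": -45,"ax": 0,"ay": 0,"az": 0},{"jaw": 0.9,"x": 5,"y": -20,"z": -45,"ax": 0,"ay": 0,"az": 0},{"jaw": 0.9,"x": 14,"y": -60,"z": -45,"ax": 0,"ay": 0,"az": 0},{"jaw": 0.9,"x": 23,"y": -100,"z": -45,"ax": 0,"ay": 0,"az": 0},{"jaw": 0.9,"x": 32,"y": -140,"z": -45,"ax": 0,"ay": 0,"az": 0},{"jaw": 0.9,"x": 42,"y": -180,"z": -45,"ax": 0,"ay": 0,"az": 0},{"jaw": 0.9,"x": 51,"y": -220,"z": -45,"ax": 0,"ay": 0,"az": 0},{"jaw": 0.9,"x": 60,"y": -260,"z": -45,"ax": 0,"ay": 0,"az": 0},{"jaw": 0.9,"x": 70,"y": -300,"z": -45,"ax": 0,"ay": 0,"az": 0},{"jaw": 0.9,"x": 75,"y": -323,"z": -45,"ax": 0,"ay": 0,"az": 0},{"jaw": 0.9,"x": 75,"y": -323,"z": -45,"ax": 0,"ay": 0,"az": 0}]'

```text
clock: 14.07
ee_pos: [0.4854, 0.2954, 0.1872]
eef_rot: [[0.964, 0.267, -0.001], [0.267, -0.964, 0.003], [0.0, -0.003, -1.0]]
wrist_force: [0.6, -0.5, -4.6]
gripper_width: 0.0229
grasp_force: 79.5
```

Emit:
drive_tool --increments '[{"jaw": 0.9,"x": 0,"y": 0,"z": 30,"ax": 0,"ay": 0,"az": 0},{"jaw": 0.9,"x": 0,"y": 0,"z": 60,"ax": 0,"ay": 0,"az": 0},{"jaw": 0.9,"x": 0,"y": 0,"z": 85,"ax": 0,"ay": 0,"az": 0},{"jaw": 0.9,"x": 0,"y": 0,"z": 100,"ax": 0,"ay": 0,"az": 0},{"jaw": 0.9,"x": 0,"y": 0,"z": 105,"ax": 0,"ay": 0,"az": 0},{"jaw": 0.9,"x": 0,"y": 0,"z": 105,"ax": 0,"ay": 0,"az": 0},{"jaw": 0.9,"x": 0,"y": 0,"z": 105,"ax": 0,"ay": 0,"az": 0}]'

```text
clock: 14.65
ee_pos: [0.4871, 0.2902, 0.0833]
eef_rot: [[0.965, 0.263, 0.001], [0.263, -0.965, 0.0], [0.001, 0.0, -1.0]]
wrist_force: [0.1, 0.3, -3.3]
gripper_width: 0.0232
grasp_force: 79.3
```

Position matches the start spot. Lower about 11 mm to contact.

Emit:
drive_tool --increments '[{"jaw": 0.9,"x": 0,"y": 0,"z": 4,"ax": 0,"ay": 0,"az": 0},{"jaw": 0.9,"x": 0,"y": 0,"z": 7,"ax": 0,"ay": 0,"az": 0},{"jaw": 0.9,"x": 0,"y": 0,"z": 9,"ax": 0,"ay": 0,"az": 0},{"jaw": 0.9,"x": 0,"y": 0,"z": 10,"ax": 0,"ay": 0,"az": 0},{"jaw": 0.9,"x": 0,"y": 0,"z": 11,"ax": 0,"ay": 0,"az": 0},{"jaw": 0.9,"x": 0,"y": 0,"z": 11,"ax": 0,"ay": 0,"az": 0},{"jaw": 0.9,"x": 0,"y": 0,"z": 11,"ax": 0,"ay": 0,"az": 0}]'

```text
clock: 15.23
ee_pos: [0.4868, 0.2905, 0.0722]
eef_rot: [[0.965, 0.263, 0.001], [0.263, -0.965, 0.0], [0.001, 0.0, -1.0]]
wrist_force: [1.6, -0.7, -2.4]
gripper_width: 0.0231
grasp_force: 79.7
```

Emit:
drive_tool --increments '[{"jaw": 0.9,"x": 0,"y": 0,"z": 0.5,"ax": 0,"ay": 0,"az": 0},{"jaw": 0.9,"x": 0,"y": 0,"z": 1,"ax": 0,"ay": 0,"az": 0},{"jaw": 0.9,"x": 0,"y": 0,"z": 1,"ax": 0,"ay": 0,"az": 0}]'

```text
clock: 15.48
ee_pos: [0.487, 0.2905, 0.0722]
eef_rot: [[0.965, 0.263, 0.001], [0.263, -0.965, 0.0], [0.001, 0.0, -1.0]]
wrist_force: [-1.3, -2.2, 6.4]
gripper_width: 0.0226
grasp_force: 81.2
```

Emit:
drive_tool --increments '[{"jaw": 0.65,"x": 0,"y": 0,"z": 0,"ax": 0,"ay": 0,"az": 0},{"jaw": 0.5,"x": 0,"y": 0,"z": 0,"ax": 0,"ay": 0,"az": 0},{"jaw": 0.3,"x": 0,"y": 0,"z": 0,"ax": 0,"ay": 0,"az": 0},{"jaw": 0.1,"x": 0,"y": 0,"z": 0,"ax": 0,"ay": 0,"az": 0},{"jaw": 0,"x": 0,"y": 0,"z": 0,"ax": 0,"ay": 0,"az": 0},{"jaw": 0,"x": 0,"y": 0,"z": 0,"ax": 0,"ay": 0,"az": 0},{"jaw": 0,"x": 0,"y": 0,"z": -15,"ax": 0,"ay": 0,"az": 0},{"jaw": 0,"x": 0,"y": 0,"z": -50,"ax": 0,"ay": 0,"az": 0},{"jaw": 0,"x": 0,"y": 0,"z": -90,"ax": 0,"ay": 0,"az": 0},{"jaw": 0,"x": 0,"y": 0,"z": -130,"ax": 0,"ay": 0,"az": 0},{"jaw": 0,"x": -60,"y": 0,"z": -130,"ax": 0,"ay": 0,"az": 0},{"jaw": 0,"x": -100,"y": 0,"z": -130,"ax": 0,"ay": 0,"az": 0}]'

```text
clock: 16.48
ee_pos: [0.4094, 0.2693, 0.2042]
eef_rot: [[0.965, 0.262, 0.008], [0.262, -0.965, 0.003], [0.009, -0.001, -1.0]]
wrist_force: [-0.1, -0.6, 0.1]
gripper_width: 0.0859
grasp_force: 0.0
```

Run:
```python
from h import *
st=ctrl.read_state();print(st["clock"],st["ee_pos"],st["wrist_force"])
s=ctrl.grab_frame("side");t=ctrl.grab_frame("top")
r=lambda f,x,y,w,h:cv2.resize(f["pixels"][y:y+h,x:x+w],(390,390*h//w),interpolation=cv2.INTER_CUBIC)
A=np.hstack([r(s,220,125,78,60),r(s,240,200,78,60)]);B=np.hstack([r(t,180,225,104,78),r(t,310,210,104,78)])
cv2.imwrite('pics/fin.png',np.vstack([A,B])[:600,:,::-1])
```

```text
16.4833 [0.40944546 0.26933875 0.20420095] [-0.14499446 -0.60963064  0.14668297]
```

View pics/fin.png

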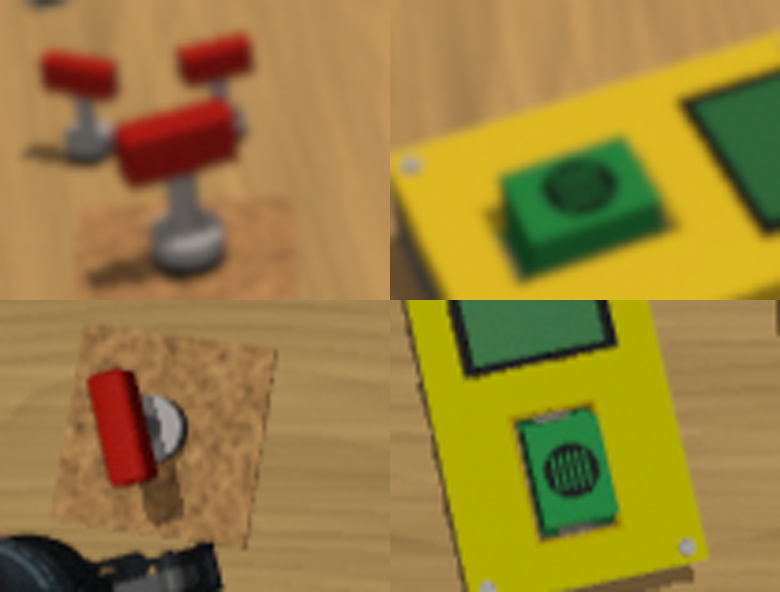

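The beeper is sunk level in the bay, its top about 20 mm above the validator, with the white catches showing at both ends. The pusher stands upright on the cork pad and the gripper is clear.

```bash
python3 -c "
from cell import ctrl;print(ctrl.close_job())"
```

```text
the job is handed in; nothing more can be done
None
```

The beeper is snapped home in the validator's bay, pressed in with the largest pusher, which stands upright on its cork pad again; the other parts were left alone, and the job was handed in at about 16.6 s on the robot's clock.

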